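# Clamp a knob figure on its lid in the bonding jig and set the cure timer

### The job

Stand the little bear-shaped knob figure upright on the centre of the lid in the bonding jig and let go of it, then push the clamp's handle down until the clamp snaps over centre and holds the figure pressed on the lid. Then turn the bench timer to 30 minutes, the middle long mark of its scale. Do not disturb the two small boxes and the shell dish that stand round the figure.

Things in the scene. Friction and masses are not known exactly. Their poses are not given: they have to be found in the camera images.
- knob_figure: tan bear-shaped knob figure, 59 tall, 33 thick across the body (48 over the arms, along its y), 0.03 kg, adhesive pad under its foot; solid round body 33 in diameter. Origin: centre of its foot, z up its body.
- lid_centre (a point): centre of the upper face of the cream lid (112 across, 12 thick, face level at 27 above the table), which lies fixed in the jig. x axis points level away from the clamp, z up; the clamp's arm and handle move in this x-z plane.
- jig: fixed plywood bonding jig, board 215 x 135 x 15. Origin under the board; x points from clamp to lid. lid_centre at x 85, arm pivot at x 0, z 119; steel bracket x -32 to 24, 42 wide, to z 81, narrower up to z 133. Open, the arm stands on end at x -20 to 8, up to z 222, its spindle and foot pointing to +x, up to x 30, z 190 to 215. Closed, the arm lies level at z 119.
- handle_pivot (a point): hinge axis of the clamp's handle, at x 0, z 71 in the jig; axes as the jig's.
- handle_grip (a point): point on the axis of the clamp's handle, 125 from handle_pivot. The grip is a black round bar, 18 thick, from 77 to 149 from the pivot. Open, it slopes up and away from the lid (to the jig's -x), 62 degrees above level; locked, it points to -x, 15 degrees below level.
- clamp_handle (a joint): handle angle: 0 open (stays there), grows as the handle is pushed over and down. Half way the arm's weight helps; near 1.07 the foot meets the figure's head; then some 4 N at the grip are needed up to dead centre at 1.24, beyond which the handle snaps to its stop at 1.35 and stays locked.
- clamp_foot: round rubber foot, 22 across, on the sprung spindle at the end of the clamp's arm, 85 from the arm's pivot. Origin: centre of its underside. Locked, it presses with about 14 N on the middle of what stands at lid_centre, if that is 56 tall.
- timer: fixed grey bench timer, 100 x 110 x 46, a round scale on top. Origin under its centre. 13 ticks, one per 5 minutes, over 270 degrees clockwise from zero (dot; towards -x+y) to 60 (towards -x-y); long ticks at 0, 15, 30, 45, 60; 30 lies towards +x.
- dial_axis (a point): point on the upright axis of the timer's knob, half way up its grip bar. Bar 13 wide, 40 long, 18 high (top 9 above this point), on a 42 wide skirt that reaches up to 7 below this point. Axes as the timer's.
- dial (a joint): knob angle: 0 at the zero mark, grows clockwise seen from above, 2.356 at 30 minutes, 4.712 at 60. A white line on one half of the bar points at the scale. Stays where it is left.
- kraft_box_1: small kraft box, 34 x 46 x 56 tall, beside the figure. Origin: centre of its underside.
- kraft_box_2: small kraft box, 34 x 46 x 56 tall, on the figure's other side. Origin: centre of its underside.
- shell_dish: cream half-shell dish with a zig-zag rim, 118 x 112 x 60 tall, behind the figure. Origin: centre of its underside.
Not all that is in view belongs to the job. What is shaped like the knob_figure but pink is not meant.

How it is judged:
By the outcome, as a careful person would: the job done as asked, in the order asked, and still so for the second after the job is handed in, with the robot touching nothing.
It also fails if it takes over 67 s, if anything falls off the work surface, if the arm or the gripper's body presses on something with over 40 N, if the wrist force passes 120 N, or if a joint passes its speed limit or range.

### The arm

A 6-joint arm with a two-finger parallel gripper is mounted at the origin on a cart in front of the work surface, level with it; the furniture and walls round the work are solid. World frame = base frame: x ahead of the robot, y to its left, z up, the work surface at z = 0. Lengths are in m, angles in rad, forces in N, time in s.
With the tool pointing down it reaches from about 0.325 to 0.925 m from the base axis. Payload 3.1 kg.
Tool frame: the origin (TCP) lies between the finger pads; the fingertips stand 11 mm ahead of it and the grasp point (between the pads) lies 8 mm behind it (robot.tip_reach is the distance from the TCP to the fingertips, in m); z points along the fingers, y is the line along which they close (so a half turn about z gives the same grasp; the last joint's range is limited). The gripper opens to 85 mm and grips with 20 to 120 N. Pads are 22 mm wide; open, the fingers measure 114 mm over their backs; the gripper's body (76 mm by 85 mm) begins 54 mm behind the grasp point. The pads swing forward as they close: fully open they stand 13 mm farther back than shut.
Start: joints at [-1.255, 0.217, 1.613, -0, 1.311, -0.112], TCP at [0.259, -0.569, 0.242] pointing down, gripper open.
Joint ranges: [-2.75, 2.75], [-0.78, 2.1], [0.31, 2.55], [-1.13, 4.27], [0.13, 2.63], [-2.58, 2.58]. Speed limits (rad/s): [2.79, 2.79, 3.14, 3.14, 3.14, 3.14].

### API

Orientations are given as a unit quaternion [w, x, y, z].
In Python, from rig import robot gives the robot as it stands.
- The arm moves only by the tool move_arm, never from a script. Its argument "deltas" is a list of rows, each a list of 3 entries, a list of its own where there are three numbers: the turn, a rotation vector about the tool's x, y, z in rad, then the shift along the tool's x, y, z in m, then the opening, from -1 (shut) to 1 (fully open). In form: [[[ax, ay, az], [dx, dy, dz], gripper], ...]. A call has exactly 8 rows; each row is the pose to reach, as a shift and turn from the pose commanded when the call began, along the tool's axes at that moment; what a row does not reach only later rows make up. A row lasts 1/12 s, in which the tool goes at most 41.7 mm and 7.16 degrees, less where a joint would pass 70% of its speed; a pose out of reach is approached as far as the arm can. A call with a gripper value outside its range is refused whole. The fingers move at their own pace and stop on an object; "grip_force" is the grip in N (left out, the last holds). Time passes only in rows, so rows that repeat a pose let the fingers close, or fill a call up. It gives the time, the measured TCP pose, the force, the opening and the grip force at its end, in the units of the state.
- robot.observe(): the state, without advancing time (a new reading comes with each control period).
- robot.read_camera(name): name is "side" or "top" or "wrist"; returns a dict with "img" (420x560x3 uint8, red, green, blue), "fx", "fy", "cx", "cy" (pixels), "eye" and "rotation" of the camera in the world. Camera axes: x right, y down, z forward; pixel columns grow to the right and rows downward; lengths in m; the calibration is good to about 2 mm. A picture is of the moment at which its call begins. There is no depth.
- robot.close_job(): hands the job in; it is judged then, once.
The state is a dict: "time": time; "joint_positions": joint angles; "qvel": joint speeds; "joint_torque": joint torques, N m; "tcp_pos": TCP position; "orientation": TCP orientation; "wrist_force": force on the tool from outside, world axes, zero at the start; "wrist_torque": the same for the moment, N m; "opening": opening from 0.0 (shut) to 1.0 (fully open); "grip_force": force on a finger pad.
Only numpy, scipy, OpenCV 4.12 (cv2) and the standard library are available. Lean on these libraries where they do the work, as an engineer would, in place of code of your own. Each camera call takes 0.05 s, during which the arm holds its last target. There are 200 camera calls.

## Working session

There is one attempt and no reset: what is moved stays moved. The work goes in short steps, Python scripts to look and compute and a tool call to move; the robot and the scene stay as the last step left them, time stands still between calls to the robot, and variables do not carry over. Pictures are saved under pics/ and viewed, at most 10 in all, crops included, and the job is handed in when it is done.

Besides the shell and the picture viewer there is one more tool, called after ">>>" as a command line: name --argument value ..., lists and objects as JSON in quotes. move_arm: Moves the arm, as the interface text tells. Its arguments: {"type":"object","properties":{"deltas":{"type":"array"},"grip_force":{"type":"number"}},"required":["deltas"]}

```bash
mkdir -p pics; cat > h.py <<'E'
import numpy as np, cv2
from rig import robot
from scipy.spatial.transform import Rotation as R
def cam(n,save=None):
    c=robot.read_camera(n)
    if save: cv2.imwrite('pics/'+save,c['img'][:,:,::-1])
    return c
def ray(c,u,v):
    d=np.array([(u-c['cx'])/c['fx'],(v-c['cy'])/c['fy'],1.])
    return np.array(c['eye']),np.array(c['rotation'])@d
def plane(c,u,v,z):
    e,d=ray(c,u,v); return e+d*(z-e[2])/d[2]
def tri(c1,p1,c2,p2):
    e1,d1=ray(c1,*p1); e2,d2=ray(c2,*p2)
    s=np.linalg.lstsq(np.array([d1,-d2]).T,e2-e1,rcond=None)[0]
    a,b=e1+s[0]*d1,e2+s[1]*d2
    return (a+b)/2,np.linalg.norm(a-b)
def proj(c,P):
    q=np.array(c['rotation']).T@(np.array(P)-c['eye'])
    return np.array([c['cx']+c['fx']*q[0]/q[2],c['cy']+c['fy']*q[1]/q[2]])
def rot(): 
    w,x,y,z=robot.observe()['orientation']; return R.from_quat([x,y,z,w])
E
python3 - <<'E'
from h import *
np.set_printoptions(precision=4,suppress=True)
for n in('top','side'):
    c=cam(n,n+'0.png'); print(n,c['eye'],c['fx'],c['cx'],c['cy'],np.array(c['rotation']).tolist())
o=robot.observe(); print(o); print(rot().as_matrix())
E
```

```text
top [0.3687 0.0197 1.547 ] 533.8655830954062 290.18112168165834 214.27239819433063 [0.02299552419795179, -0.6994882086953873, 0.7136281608258176, -0.030369389841425634]
side [0.0849 1.0484 0.7623] 495.79678120134616 279.6371132827436 205.51158078964517 [0.09284436205309889, -0.1413002489399116, 0.8448814552011191, -0.5075327484426118]
{'time': 0.1, 'joint_positions': array([-1.2552,  0.2177,  1.6148,  0.    ,  1.3113, -0.1122]), 'qvel': array([-0.0004, -0.0022, -0.0038, -0.0001,  0.0009,  0.0006]), 'joint_torque': array([ -0.0011, -39.808 , -30.497 ,  -0.0001,   0.0043,  -0.    ]), 'tcp_pos': array([ 0.2591, -0.568 ,  0.2411]), 'orientation': array([-0.0011,  0.9772,  0.2123, -0.0001]), 'wrist_force': array([-0.4486,  0.1849,  0.7857]), 'wrist_torque': array([-0.0635,  0.0372, -0.0089]), 'grip_force': 0.0, 'opening': 1.0007274754227427}
[[ 0.9099  0.4149 -0.0007]
 [ 0.4149 -0.9099  0.0021]
 [ 0.0003 -0.0022 -1.    ]]
```

View pics/top0.png

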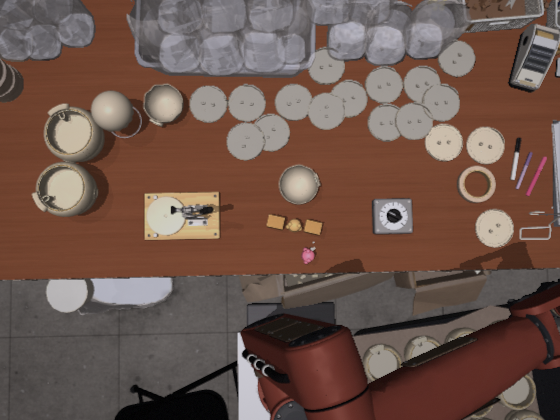

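View pics/side0.png

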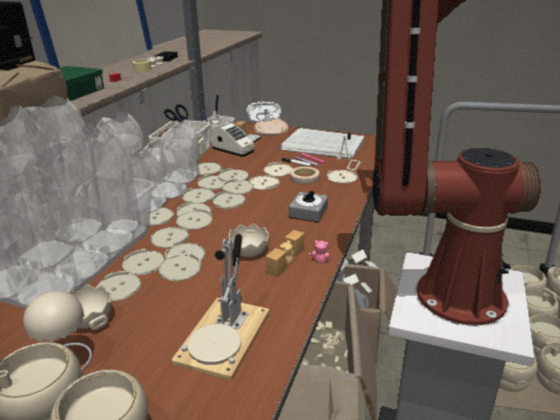

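The top view shows the jig at (182,216), with the lid centre at (166,215) and the clamp at (200,211). The boxes are at (276,222) and (313,227), the tan figure at (294,225), the pink decoy at (308,256), the dish at (299,184) and the timer at (393,216). The side view shows the same things. Next I'll zoom in.

```bash
sed -i "s/    if save: cv2/    q=np.array(c['rotation']).ravel()\n    if q.size==4: c['rotation']=R.from_quat([q[1],q[2],q[3],q[0]]).as_matrix()\n    if save: cv2/" h.py
python3 - <<'E'
from h import *
np.set_printoptions(precision=4,suppress=True)
t=cam('top');s=cam('side')
print(t['rotation'],s['rotation'])
def crop(c,x,y,w,h,k): return cv2.resize(c['img'][y:y+h,x:x+w,::-1],None,fx=k,fy=k,interpolation=cv2.INTER_CUBIC)
a=np.hstack([crop(t,265,205,66,66,4),crop(t,365,190,66,66,4),crop(t,140,183,66,66,4)])
b=np.hstack([crop(s,255,220,88,66,4)[:, :352],crop(s,170,225,110,82,4)[:264,:440]])
b=cv2.copyMakeBorder(b,0,0,0,max(0,a.shape[1]-b.shape[1]),0)[:, :a.shape[1]]
print(a.shape,b.shape)
cv2.imwrite('pics/z1.png',np.vstack([a,b]))
for n,c,p in [('lid',(166,215),.027),('box1',(276,222),.056),('box2',(313,227),.056),('fig',(294,225),.05),('pink',(308,256),.05),('dish',(299,184),.06),('timer',(393,216),.05)]:
    print(n,plane(t,*c,p))
E
```

```text
[[-0.0204 -0.997   0.0753]
 [-0.9997  0.0196 -0.0112]
 [ 0.0097 -0.0755 -0.9971]] [[-0.9428 -0.1445  0.3003]
 [-0.333   0.4449 -0.8314]
 [-0.0135 -0.8838 -0.4676]]
(264, 792, 3) (264, 792, 3)
lid [0.4884 0.3564 0.027 ]
box1 [0.4604 0.043  0.056 ]
box2 [ 0.4444 -0.0601  0.056 ]
fig [ 0.4514 -0.0072  0.05  ]
pink [ 0.3638 -0.0446  0.05  ]
dish [ 0.5657 -0.0235  0.06  ]
timer [ 0.4712 -0.2866  0.05  ]
```

View pics/z1.png

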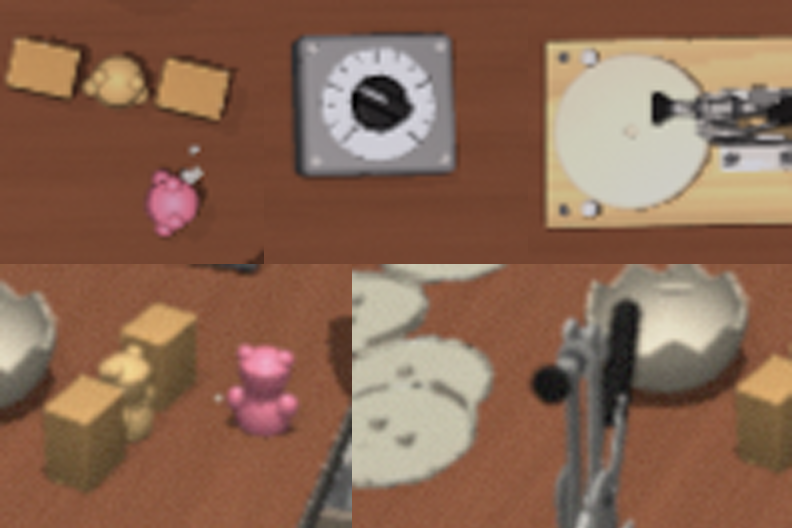

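The zoom confirms it. The figure stands between the boxes, which are in a line about 9° off y. The knob's white line points left and up. The clamp is upright, with its black handle leaning toward -y. Next I'll triangulate from masks.

```bash
python3 - <<'E'
from h import *
np.set_printoptions(precision=4,suppress=True)
t=cam('top');s=cam('side')
def mask(c,lo,hi,x,y,w,h):
    H=cv2.cvtColor(c['img'],cv2.COLOR_RGB2HSV); m=np.zeros(H.shape[:2],np.uint8)
    m[y:y+h,x:x+w]=cv2.inRange(H,lo,hi)[y:y+h,x:x+w]; return m
def blobs(m,a=25):
    cs,_=cv2.findContours(m,cv2.RETR_EXTERNAL,cv2.CHAIN_APPROX_NONE); return [k for k in cs if cv2.contourArea(k)>a]
for n,c,b in(('t',t,(135,185,90,60)),('s',s,(175,295,100,80))):
  for k in blobs(mask(c,(15,0,140),(40,70,255),*b),300): print('lid',n,cv2.contourArea(k),cv2.fitEllipse(k))
P={}
for k in blobs(mask(t,(10,80,110),(30,255,255),135,185,90,60),300):
    r=cv2.minAreaRect(k); w=[plane(t,*p,.015) for p in cv2.boxPoints(r)]; print('board',r,np.array(w))
for n,c,b in(('t',t,(262,210,66,30)),('s',s,(260,225,50,55))):
  for k in blobs(mask(c,(8,60,100),(30,255,255),*b)): print('kraft',n,cv2.contourArea(k),cv2.minAreaRect(k))
for n,c,b in(('t',t,(368,192,52,48)),('s',s,(285,180,45,45))):
  for k in blobs(mask(c,(0,0,0),(180,255,60),*b),20): print('knob',n,cv2.contourArea(k),cv2.minAreaRect(k))
  for k in blobs(mask(c,(0,0,120),(180,60,255),*b),60): print('timer',n,cv2.contourArea(k),cv2.minAreaRect(k))
for n,a,b in[('head',(294.5,223.7),(286,245)),('lid',(165.5,215.5),(214,343)),('knob',(394,215.5),(309,196))]: print(n,*tri(t,a,s,b))
for k in blobs(mask(t,(15,0,120),(40,110,255),275,160,50,46),100):
    (p,r)=cv2.minEnclosingCircle(k); print('dish',p,r,plane(t,*p,.055), plane(t,*k[k[:,0,1].argmax(),0],.055))
E
```

```text
lid t 1057.5 ((164.0674591064453, 216.33602905273438), (36.71282958984375, 39.079078674316406), 170.43218994140625)
lid s 1730.0 ((217.1372528076172, 340.02520751953125), (41.79155731201172, 67.34718322753906), 61.677513122558594)
board ((180.5, 215.0), (48.0, 77.0), 90.0) [[0.56   0.4278 0.015 ]
 [0.5558 0.2064 0.015 ]
 [0.4174 0.2078 0.015 ]
 [0.4218 0.4277 0.015 ]]
kraft t 1885.0 ((294.5, 224.5), (29.0, 65.0), 90.0)
kraft s 2427.0 ((284.5, 252.0), (54.0, 49.0), 90.0)
knob t 100.5 ((393.5, 215.0), (12.0, 13.0), 90.0)
timer t 1110.5 ((393.0, 216.0), (32.0, 36.0), 90.0)
knob s 59.0 ((309.5000305175781, 197.00001525878906), (7.77817440032959, 12.020814895629883), 45.0)
timer s 347.5 ((307.9361267089844, 200.96856689453125), (34.72409439086914, 16.43877601623535), 7.765166282653809)
head [ 0.4529 -0.0093  0.0506] 0.00429736594079971
lid [0.4863 0.3583 0.023 ] 0.0020854529359950543
knob [ 0.4706 -0.2877  0.0604] 0.002671486368503478
dish (300.6230163574219, 184.96839904785156) 18.88812255859375 [ 0.5635 -0.0281  0.055 ] [ 0.5129 -0.0112  0.055 ]
```

>>> move_arm --deltas '[[[0,0,-0.06],[0.025,-0.027,0],-0.1],[[0,0,-0.12],[0.05,-0.054,0],-0.1],[[0,0,-0.18],[0.077,-0.08,0],-0.1],[[0,0,-0.25],[0.103,-0.108,0],-0.1],[[0,0,-0.31],[0.129,-0.135,0],-0.1],[[0,0,-0.37],[0.154,-0.162,0],-0.1],[[0,0,-0.43],[0.18,-0.19,0],-0.1],[[0,0,-0.5],[0.204,-0.215,0],-0.1]]'

```text
time: 0.97
tcp_pos: [0.3559, -0.2863, 0.2423]
orientation: [0.0, 0.894, 0.449, 0.0]
wrist_force: [0.8, -0.8, -0.3]
opening: 0.453
grip_force: 0.0
```

>>> move_arm --deltas '[[[0,0,-0.06],[0.035,-0.011,0],0.25],[[0,0,-0.12],[0.07,-0.022,0],0.25],[[0,0,-0.18],[0.105,-0.033,0],0.25],[[0,0,-0.25],[0.14,-0.045,0],0.25],[[0,0,-0.31],[0.175,-0.056,0],0.25],[[0,0,-0.37],[0.21,-0.067,0],0.25],[[0,0,-0.43],[0.245,-0.078,0],0.25],[[0,0,-0.49],[0.28,-0.09,0],0.25]]'

```text
time: 1.63
tcp_pos: [0.452, -0.0086, 0.2427]
orientation: [0.001, 0.758, 0.652, 0.0]
wrist_force: [-0.0, 0.1, -0.8]
opening: 0.624
grip_force: 0.0
```

```bash
python3 - <<'E'
from h import *
np.set_printoptions(precision=4,suppress=True)
c=cam('wrist','w1.png'); o=robot.observe(); print(o['tcp_pos'],o['joint_positions'],o['opening']); print(rot().as_matrix()); print(c['eye'],c['fx'],c['rotation'])
print(rot().as_matrix().T@(np.array(c['eye'])-o['tcp_pos']))
E
```

```text
[ 0.4533 -0.0026  0.2428] [-0.1653 -0.1651  2.003   0.007   1.3018 -0.0236] 0.62298865964428
[[ 0.143   0.9897  0.0029]
 [ 0.9897 -0.143   0.0064]
 [ 0.0067  0.002  -1.    ]]
[0.4653 0.0759 0.3737] 326.9827726106748 [[ 0.9889 -0.1405 -0.0477]
 [-0.1484 -0.934  -0.3249]
 [ 0.0011  0.3284 -0.9445]]
[ 0.0803  0.001  -0.1304]
```

View pics/w1.png

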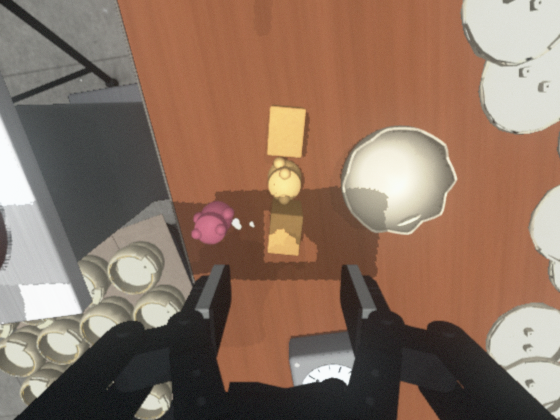

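The wrist view shows box 1's top at (286,132), the figure's head at (284,180), box 2's top around (285,230), the dish at (398,180) and the decoy at (211,223). I'll move lower for a second view.

>>> move_arm --deltas '[[[0,0,0],[0,0,0.02],0.25],[[0,0,0],[0,0,0.04],0.25],[[0,0,0],[0,0,0.06],0.25],[[0,0,0],[0,0,0.08],0.25],[[0,0,0],[0,0,0.1],0.25],[[0,0,0],[0,0,0.1],0.25],[[0,0,0],[0,0,0.1],0.25],[[0,0,0],[0,0,0.1],0.25]]'

```text
time: 2.35
tcp_pos: [0.4524, -0.0106, 0.1434]
orientation: [0.001, 0.759, 0.651, 0.0]
wrist_force: [0.6, -0.1, 0.7]
opening: 0.625
grip_force: 0.0
```

```bash
python3 - <<'E'
from h import *
np.set_printoptions(precision=4,suppress=True)
c=cam('wrist','w2.png'); np.save('pics/w2.npy',{k:np.array(v) for k,v in c.items() if k!='img'},allow_pickle=True)
o=robot.observe(); print(o['tcp_pos'],o['opening']);print(rot().as_matrix())
E
```

```text
[ 0.4528 -0.0107  0.1439] 0.6252075953953254
[[ 0.1526  0.9883  0.0028]
 [ 0.9883 -0.1526 -0.0005]
 [-0.0001  0.0029 -1.    ]]
```

View pics/w2.png

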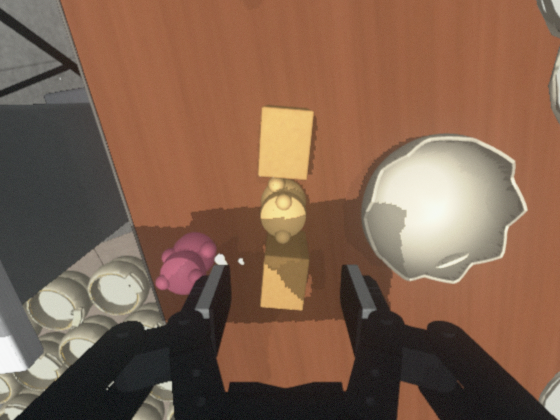

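The lower view shows box 1's top corners at (263,107), (314,110), (307,179) and (258,178). Box 2's lower edge runs from (262,308) to (303,309). The figure is at (284,212), with its ears at (276,184) and (283,238).

```bash
python3 - <<'E'
from h import *
np.set_printoptions(precision=4,suppress=True)
w=cam('wrist');t=cam('top');s=cam('side')
cs=[plane(w,*p,.056) for p in((263,107),(314,110),(307,179),(258,178))]
print('box1',np.array(cs)[:,:2],np.mean(cs,0)[:2],[np.linalg.norm(cs[i]-cs[(i+1)%4]) for i in range(4)])
print('box2 edge',plane(w,262,308,.056),plane(w,303,309,.056))
for n,p,z in(('ear1',(276,184),.054),('ear2',(283,238),.054),('mid',(284,212),.05)): print(n,plane(w,*p,z))
o=robot.observe();T=o['tcp_pos'];M=rot().as_matrix()
for P in([.4525,-.0085,0],[.4525,-.0085,.059],[.453,-.0085,.03]): print(P,'wrist px',proj(w,P),'top',proj(t,P),'side',proj(s,P))
# circle fit of the round body in the wrist view
im=w['img'];k=cv2.resize(im[170:260,240:330,::-1],None,fx=5,fy=5,interpolation=cv2.INTER_CUBIC)
k2=cv2.resize(s['img'][225:285,255:345,::-1],None,fx=3.7,fy=3.7,interpolation=cv2.INTER_CUBIC);k2=cv2.copyMakeBorder(k2,0,max(0,450-k2.shape[0]),0,0,0)[:450]
cv2.imwrite('pics/z2.png',np.hstack([k,k2]))
E
```

```text
box1 [[0.4519 0.0695]
 [0.4839 0.0627]
 [0.4735 0.0184]
 [0.4404 0.0243]] [0.4624 0.0437] [np.float64(0.032696688327508806), np.float64(0.04546028088020382), np.float64(0.03361916390249513), np.float64(0.04665170257575345)]
box2 edge [ 0.4248 -0.0799  0.056 ] [ 0.4567 -0.0858  0.056 ]
ear1 [0.4518 0.0177 0.054 ]
ear2 [ 0.4503 -0.0236  0.054 ]
mid [ 0.4539 -0.005   0.05  ]
[0.4525, -0.0085, 0] wrist px [283.0286 196.9341] top [294.1391 225.5579] side [285.3908 260.9182]
[0.4525, -0.0085, 0.059] wrist px [282.7361 221.1421] top [294.4996 224.4074] side [285.2126 242.4608]
[0.453, -0.0085, 0.03] wrist px [283.5199 207.8491] top [294.3152 224.8086] side [285.125  251.5965]
```

View pics/z2.png

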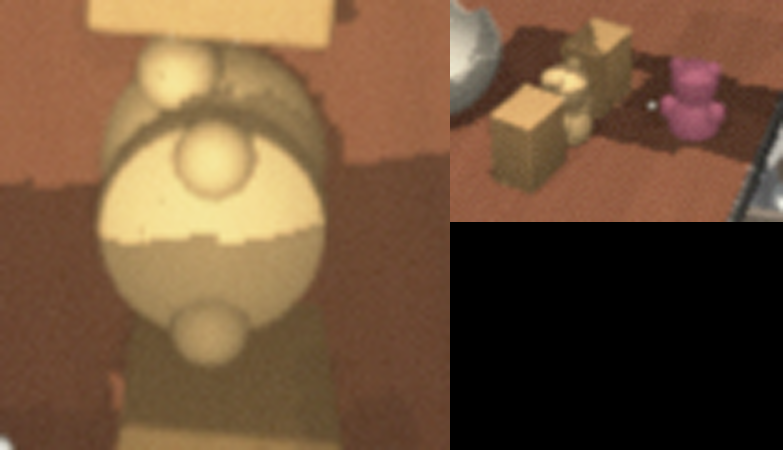

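The axis is at about (0.4525, -0.0085), which agrees with the midpoint of the boxes (0.4535, -0.0083). Descending to grasp.

>>> move_arm --deltas '[[[0,0,0],[0.002,0,0.01],0.25],[[0,0,0],[0.002,0,0.028],0.25],[[0,0,0],[0.002,0,0.05],0.25],[[0,0,0],[0.002,0,0.072],0.25],[[0,0,0],[0.002,0,0.095],0.25],[[0,0,0],[0.002,0,0.112],0.25],[[0,0,0],[0.002,0,0.122],0.25],[[0,0,0],[0.002,0,0.127],0.25]]'

```text
time: 3.22
tcp_pos: [0.4506, -0.0081, 0.0135]
orientation: [-0.001, 0.759, 0.651, -0.001]
wrist_force: [-0.3, 1.0, 0.0]
opening: 0.627
grip_force: 0.0
```

>>> move_arm --deltas '[[[0,0,0],[0,0,0],0.25],[[0,0,0],[0,0,0],0.0],[[0,0,0],[0,0,0],-0.15],[[0,0,0],[0,0,0],-0.25],[[0,0,0],[0,0,0],-0.35],[[0,0,0],[0,0,0],-0.5],[[0,0,0],[0,0,0],-0.6],[[0,0,0],[0,0,0],-0.6]]' --grip_force 25

```text
time: 3.88
tcp_pos: [0.4532, -0.0086, 0.0165]
orientation: [0.001, 0.759, 0.651, 0.001]
wrist_force: [-1.0, 0.8, 6.4]
opening: 0.381
grip_force: 24.9
```

>>> move_arm --deltas '[[[0,0,0],[0,0,-0.004],-0.6],[[0,0,0],[0,0,-0.012],-0.6],[[0,0,0],[0,0,-0.024],-0.6],[[0,0,0],[0,0,-0.042],-0.6],[[0,0,0],[0,0,-0.065],-0.6],[[0,0,0],[0,0,-0.09],-0.6],[[0,0,0],[0,0,-0.12],-0.6],[[0,0,0],[0,0,-0.15],-0.6]]'

```text
time: 4.55
tcp_pos: [0.4509, -0.0082, 0.1664]
orientation: [-0.001, 0.759, 0.651, -0.0]
wrist_force: [0.1, -0.1, -1.7]
opening: 0.379
grip_force: 24.9
```

>>> move_arm --deltas '[[[0,0,-0.02],[0.025,-0.009,-0.003],-0.6],[[0,0,-0.04],[0.06,-0.02,-0.006],-0.6],[[0,0,-0.06],[0.097,-0.033,-0.01],-0.6],[[0,0,-0.08],[0.135,-0.046,-0.014],-0.6],[[0,0,-0.1],[0.173,-0.059,-0.018],-0.6],[[0,0,-0.12],[0.211,-0.072,-0.022],-0.6],[[0,0,-0.14],[0.248,-0.084,-0.026],-0.6],[[0,0,-0.154],[0.28,-0.095,-0.03],-0.6]]'

```text
time: 5.22
tcp_pos: [0.3995, 0.285, 0.196]
orientation: [-0.0, 0.706, 0.708, 0.0]
wrist_force: [0.7, -0.2, 0.6]
opening: 0.376
grip_force: 24.9
```

>>> move_arm --deltas '[[[0,0,0],[0.02,-0.005,0],-0.6],[[0,0,0],[0.03,-0.01,0],-0.6],[[0,0,0],[0.035,-0.01,0],-0.6],[[0,0,0],[0.035,-0.01,0],-0.6],[[0,0,0],[0.035,-0.01,0],-0.6],[[0,0,0],[0.035,-0.01,0],-0.6],[[0,0,0],[0.035,-0.01,0],-0.6],[[0,0,0],[0.035,-0.01,0],-0.6]]'

```text
time: 5.88
tcp_pos: [0.391, 0.3168, 0.1952]
orientation: [0.0, 0.707, 0.707, -0.0]
wrist_force: [0.8, 0.2, 1.5]
opening: 0.379
grip_force: 24.9
```

```bash
python3 - <<'E'
from h import *
np.set_printoptions(precision=4,suppress=True)
c=cam('wrist','w3.png'); o=robot.observe(); print(o['tcp_pos'],o['opening'],c['eye']);print(rot().as_matrix())
for P in([.4875,.3575,.027],[.488,.27,.119]): print(proj(c,P))
H=cv2.cvtColor(c['img'],cv2.COLOR_RGB2HSV);m=cv2.inRange(H,(12,0,120),(40,90,255))
for k in cv2.findContours(m,cv2.RETR_EXTERNAL,cv2.CHAIN_APPROX_NONE)[0]:
    if cv2.contourArea(k)>1500: e=cv2.fitEllipse(k); print(cv2.contourArea(k),e,plane(c,*e[0],.027))
E
```

```text
[0.391  0.317  0.1953] 0.3812469880333947 [0.392  0.4022 0.3263]
[[ 0.0005  1.     -0.0001]
 [ 1.     -0.0005 -0.0002]
 [-0.0002 -0.0001 -1.    ]]
[390.3456 148.4586]
[416.489  287.7739]
4389.0 ((531.5128173828125, 361.4128723144531), (73.11671447753906, 111.89283752441406), 2.7484967708587646) [0.6763 0.1133 0.027 ]
20108.5 ((392.087890625, 155.6875), (142.47509765625, 226.73712158203125), 176.81495666503906) [0.4898 0.3509 0.027 ]
3401.0 ((187.8876495361328, 82.99906921386719), (30.311967849731445, 191.82110595703125), 174.27291870117188) [0.3088 0.413  0.027 ]
7722.5 ((124.75259399414062, 70.42378234863281), (120.21422576904297, 131.5043182373047), 117.74919128417969) [0.2565 0.4228 0.027 ]
```

View pics/w3.png

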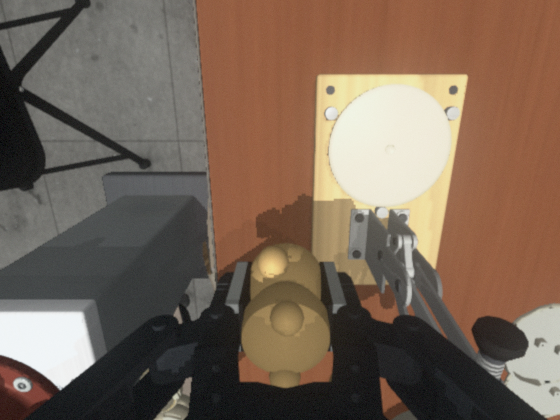

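The wrist view shows the lid's centre mark at (390,148), exactly where (0.4875, 0.3575, 0.027) projects. The board is square to the world axes. The figure sits straight in the fingers, centred on column 285. I'll move over the lid.

>>> move_arm --deltas '[[[0,0,0],[0.02,0,0],-0.6],[[0,0,0],[0.036,0.01,0],-0.6],[[0,0,0],[0.0405,0.03,0],-0.6],[[0,0,0],[0.0405,0.055,0],-0.6],[[0,0,0],[0.0405,0.08,0],-0.6],[[0,0,0],[0.0405,0.092,0],-0.6],[[0,0,0],[0.0405,0.0965,0],-0.6],[[0,0,0],[0.0405,0.0965,0],-0.6]]'

```text
time: 6.6
tcp_pos: [0.4876, 0.3579, 0.1951]
orientation: [-0.0, 0.707, 0.707, -0.0]
wrist_force: [-0.1, -0.2, 0.1]
opening: 0.375
grip_force: 24.9
```

>>> move_arm --deltas '[[[0,0,0],[0,0,0.008],-0.6],[[0,0,0],[0,0,0.024],-0.6],[[0,0,0],[0,0,0.045],-0.6],[[0,0,0],[0,0,0.068],-0.6],[[0,0,0],[0,0,0.09],-0.6],[[0,0,0],[0,0,0.108],-0.6],[[0,0,0],[0,0,0.12],-0.6],[[0,0,0],[0,0,0.125],-0.6]]'

```text
time: 7.27
tcp_pos: [0.4841, 0.3574, 0.0674]
orientation: [-0.001, 0.707, 0.708, -0.003]
wrist_force: [-0.9, 0.1, -0.4]
opening: 0.38
grip_force: 25.0
```

```bash
python3 - <<'E'
from h import *
np.set_printoptions(precision=4,suppress=True)
c=cam('side'); o=robot.observe(); print(o['tcp_pos'],o['wrist_force'],c['eye']);print(rot().as_matrix())
cv2.imwrite('pics/s3.png',cv2.resize(c['img'][190:390,160:340,::-1],None,fx=3,fy=3,interpolation=cv2.INTER_CUBIC))
E
```

```text
[0.4846 0.3575 0.0677] [-0.3481 -1.3182 -1.2113] [0.0849 1.0484 0.7623]
[[-0.0015  1.     -0.0043]
 [ 1.      0.0015 -0.0023]
 [-0.0023 -0.0043 -1.    ]]
```

View pics/s3.png

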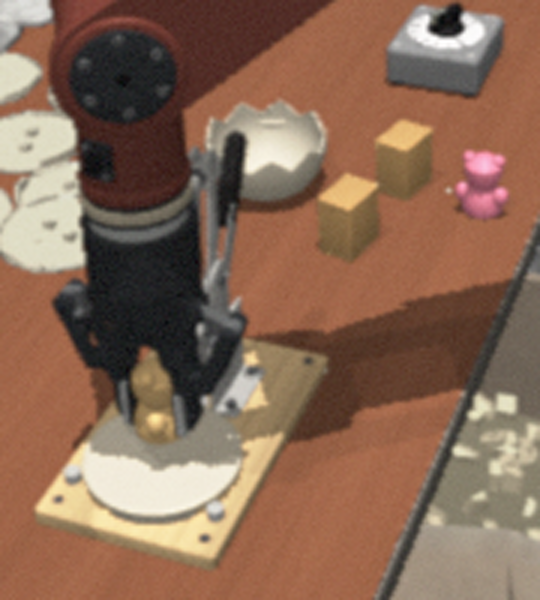

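The side view shows the figure upright over the lid, with clearance to the clamp and the neighbours undisturbed.

>>> move_arm --deltas '[[[0,0,0],[0,0,0.004],-0.6],[[0,0,0],[0,0,0.01],-0.6],[[0,0,0],[0,0,0.015],-0.6],[[0,0,0],[0,0,0.019],-0.6],[[0,0,0],[0,0,0.022],-0.6],[[0,0,0],[0,0,0.0245],-0.6],[[0,0,0],[0,0,0.0245],-0.6],[[0,0,0],[0,0,0.0245],-0.6]]'

```text
time: 7.98
tcp_pos: [0.4871, 0.3584, 0.0457]
orientation: [-0.0, 0.707, 0.707, -0.0]
wrist_force: [-0.3, -0.8, 0.4]
opening: 0.377
grip_force: 25.0
```

>>> move_arm --deltas '[[[0,0,0],[-0.0005,0,0.0008],-0.6],[[0,0,0],[-0.0005,0,0.0012],-0.6],[[0,0,0],[-0.0005,0,0.0016],-0.6],[[0,0,0],[-0.0005,0,0.002],-0.6],[[0,0,0],[-0.0005,0,0.002],-0.6],[[0,0,0],[-0.0005,0,0.002],-0.6],[[0,0,0],[-0.0005,0,0.002],-0.6],[[0,0,0],[-0.0005,0,0.002],-0.6]]'

```text
time: 8.65
tcp_pos: [0.4871, 0.3579, 0.0438]
orientation: [0.0, 0.707, 0.707, 0.0]
wrist_force: [0.1, 0.4, -1.2]
opening: 0.38
grip_force: 25.0
```

>>> move_arm --deltas '[[[0,0,0],[0,0,0.0004],-0.6],[[0,0,0],[0,0,0.0008],-0.6],[[0,0,0],[0,0,0.0012],-0.6],[[0,0,0],[0,0,0.0015],-0.6],[[0,0,0],[0,0,0.0015],-0.6],[[0,0,0],[0,0,0.0015],-0.6],[[0,0,0],[0,0,0.0015],-0.6],[[0,0,0],[0,0,0.0015],-0.6]]'

```text
time: 9.32
tcp_pos: [0.4872, 0.358, 0.0436]
orientation: [0.0, 0.707, 0.708, -0.0]
wrist_force: [-3.0, -0.8, 6.3]
opening: 0.378
grip_force: 25.5
```

The figure has made contact. Releasing it.

>>> move_arm --deltas '[[[0,0,0],[0,0,-0.0007],-0.6],[[0,0,0],[0,0,-0.0007],-0.2],[[0,0,0],[0,0,-0.0007],-0.1],[[0,0,0],[0,0,-0.0007],0],[[0,0,0],[0,0,-0.0007],0.1],[[0,0,0],[0,0,-0.0007],0.25],[[0,0,0],[0,0,-0.0007],0.3],[[0,0,0],[0,0,-0.0007],0.3]]'

```text
time: 9.98
tcp_pos: [0.4871, 0.3579, 0.0429]
orientation: [-0.0, 0.707, 0.707, -0.0]
wrist_force: [0.0, 0.3, 0.4]
opening: 0.65
grip_force: 0.0
```

>>> move_arm --deltas '[[[0,0,0],[0,0,-0.003],0.3],[[0,0,0],[0,0,-0.01],0.3],[[0,0,0],[0,0,-0.022],0.3],[[0,0,0],[0,0,-0.04],0.3],[[0,0,0],[0,0,-0.065],0.3],[[0,0,0],[0,0,-0.095],0.3],[[0,0,0],[0,0,-0.125],0.3],[[0,0,0],[0,0,-0.155],0.3]]'

```text
time: 10.65
tcp_pos: [0.4871, 0.3579, 0.2008]
orientation: [0.0, 0.707, 0.707, 0.001]
wrist_force: [0.3, -0.4, 0.5]
opening: 0.65
grip_force: 0.0
```

>>> move_arm --deltas '[[[0,0,0],[0,0,-0.02],0.3],[[0,0,0],[0,0,-0.045],0.3],[[0,0,0],[0,0,-0.07],0.3],[[0,0,0],[-0.03,0,-0.08],0.3],[[0,0,0],[-0.06,0,-0.08],0.3],[[0,0,0],[-0.095,0,-0.08],0.3],[[0,0,0],[-0.125,0,-0.08],0.3],[[0,0,0],[-0.144,0,-0.08],0.3]]'

```text
time: 11.32
tcp_pos: [0.4872, 0.2115, 0.2797]
orientation: [0.001, 0.707, 0.707, 0.001]
wrist_force: [-0.1, 0.5, -0.7]
opening: 0.649
grip_force: 0.0
```

```bash
python3 - <<'E'
from h import *
np.set_printoptions(precision=4,suppress=True)
s=cam('side');t=cam('top'); o=robot.observe(); print(o['tcp_pos'])
P=lambda r,a:[.4875,.2725-r*np.cos(a),.071+r*np.sin(a)]
a=np.radians(62)
for r in(77,149): print(r,proj(s,P(r/1000,a)),proj(t,P(r/1000,a)))
print('pred fig',proj(s,[.4875,.3575,.027]),proj(s,[.4875,.3575,.086]))
H=cv2.cvtColor(s['img'],cv2.COLOR_RGB2HSV)
m=cv2.inRange(H,(10,95,80),(28,255,255));m[:, :195]=0;m[:,240:]=0;m[:295]=0;m[345:]=0
for k in cv2.findContours(m,cv2.RETR_EXTERNAL,cv2.CHAIN_APPROX_NONE)[0]:
    if cv2.contourArea(k)>20: print(cv2.contourArea(k),cv2.boundingRect(k),cv2.fitEllipse(k))
a=cv2.resize(s['img'][210:350,170:280,::-1],None,fx=4,fy=4,interpolation=cv2.INTER_CUBIC)
cv2.imwrite('pics/s4.png',a)
E
```

```text
[0.4874 0.2115 0.2796]
77 [233.6857 265.4163] [202.1137 211.3031]
149 [238.3659 232.9848] [211.628  208.9999]
pred fig [213.0174 341.1454] [210.8114 319.2854]
726.5 (195, 295, 26, 50) ((208.1162872314453, 317.3766174316406), (24.04503631591797, 53.561973571777344), 172.15965270996094)
```

View pics/s4.png

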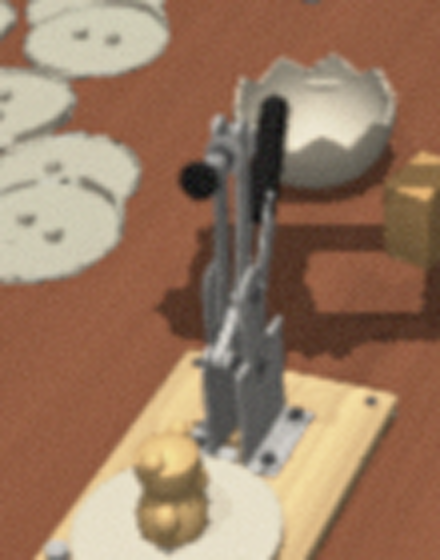

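The side view shows the figure upright at the lid centre: head top at about (212,318), foot at (213,346). The black grip runs from (238,235) to (234,264), as predicted. I'll grasp the handle next.

>>> move_arm --deltas '[[[0,0,0],[0.002,0,0.008],0.3],[[0,0,0],[0.002,0,0.022],0.3],[[0,0,0],[0.002,0,0.04],0.3],[[0,0,0],[0.002,0,0.06],0.3],[[0,0,0],[0.002,0,0.08],0.3],[[0,0,0],[0.002,0,0.096],0.3],[[0,0,0],[0.002,0,0.105],0.3],[[0,0,0],[0.002,0,0.107],0.3]]'

```text
time: 12.08
tcp_pos: [0.4855, 0.2166, 0.1686]
orientation: [-0.001, 0.706, 0.708, -0.002]
wrist_force: [-0.4, 0.0, 0.1]
opening: 0.645
grip_force: 0.0
```

>>> move_arm --deltas '[[[0,0,0],[0,0,0],0.3],[[0,0,0],[0,0,0],0.1],[[0,0,0],[0,0,0],-0.2],[[0,0,0],[0,0,0],-0.4],[[0,0,0],[0,0,0],-0.6],[[0,0,0],[0,0,0],-0.8],[[0,0,0],[0,0,0],-0.9],[[0,0,0],[0,0,0],-0.9]]' --grip_force 25

```text
time: 12.75
tcp_pos: [0.4862, 0.2156, 0.1719]
orientation: [-0.001, 0.707, 0.707, -0.001]
wrist_force: [-5.1, -1.3, 4.9]
opening: 0.206
grip_force: 24.8
```

>>> move_arm --deltas '[[[0,0,0],[-0.004,0,0.002],-0.9],[[0,0,0],[-0.0093,0,0.0055],-0.9],[[0,0,0],[-0.0138,0,0.0086],-0.9],[[0,0,0],[-0.0181,0,0.0118],-0.9],[[0,0,0],[-0.0222,0,0.0152],-0.9],[[0,0,0],[-0.0263,0,0.0188],-0.9],[[0,0,0],[-0.0302,0,0.0226],-0.9],[[0,0,0],[-0.0339,0,0.0265],-0.9]]'

```text
time: 13.42
tcp_pos: [0.4862, 0.1817, 0.145]
orientation: [-0.001, 0.707, 0.707, -0.001]
wrist_force: [-4.7, -0.9, 3.5]
opening: 0.201
grip_force: 24.3
```

>>> move_arm --deltas '[[[0,0,0],[-0.0069,0,0.0084],-0.9],[[0,0,0],[-0.013,0,0.0173],-0.9],[[0,0,0],[-0.0183,0,0.0267],-0.9],[[0,0,0],[-0.0228,0,0.0365],-0.9],[[0,0,0],[-0.0264,0,0.0467],-0.9],[[0,0,0],[-0.0291,0,0.0572],-0.9],[[0,0,0],[-0.0309,0,0.0679],-0.9],[[0,0,0],[-0.0316,0,0.0743],-0.9]]'

```text
time: 14.08
tcp_pos: [0.4862, 0.15, 0.0683]
orientation: [-0.001, 0.707, 0.707, -0.001]
wrist_force: [-4.2, -0.2, 2.0]
opening: 0.2
grip_force: 24.5
```

>>> move_arm --deltas '[[[0,0,0],[0,0,0.0065],-0.9],[[0,0,0],[0,0,0.013],-0.9],[[0,0,0],[0.0005,0,0.0194],-0.9],[[0,0,0],[0.0014,0,0.0259],-0.9],[[0,0,0],[0.0025,0,0.0323],-0.9],[[0,0,0],[0.0035,0,0.0365],-0.9],[[0,0,0],[0.0046,0,0.0405],-0.9],[[0,0,0],[0.0046,0,0.0405],-0.9]]'

```text
time: 14.75
tcp_pos: [0.4863, 0.1544, 0.0302]
orientation: [-0.001, 0.706, 0.708, -0.002]
wrist_force: [-9.9, -5.4, 9.7]
opening: 0.201
grip_force: 26.1
```

>>> move_arm --deltas '[[[0,0,0],[0,0,0],-0.4],[[0,0,0],[0,0,0],0],[[0,0,0],[0,0,0],0.3],[[0,0,0],[0,0,0],0.3],[[0,0,0],[0,0,0],0.3],[[0,0,0],[0,0,-0.01],0.3],[[0,0,0],[0,0,-0.03],0.3],[[0,0,0],[0,0,-0.06],0.3]]'

```text
time: 15.42
tcp_pos: [0.4848, 0.1545, 0.0882]
orientation: [-0.002, 0.707, 0.707, -0.002]
wrist_force: [0.1, -0.3, -0.5]
opening: 0.651
grip_force: 0.0
```

>>> move_arm --deltas '[[[0,0,0],[-0.01,0,-0.03],0.3],[[0,0,0],[-0.03,0,-0.06],0.3],[[0,0,0],[-0.06,0,-0.08],0.3],[[0,0,0],[-0.09,0,-0.09],0.3],[[0,0,0],[-0.125,0,-0.09],0.3],[[0,0,0],[-0.16,0,-0.09],0.3],[[0,0,0],[-0.195,0,-0.09],0.3],[[0,0,0],[-0.23,0,-0.09],0.3]]'

```text
time: 16.08
tcp_pos: [0.4876, -0.0766, 0.1809]
orientation: [0.001, 0.707, 0.708, 0.001]
wrist_force: [0.5, 0.0, -0.3]
opening: 0.646
grip_force: 0.0
```

```bash
python3 - <<'E'
from h import *
np.set_printoptions(precision=4,suppress=True)
s=cam('side');t=cam('top'); o=robot.observe(); print(o['tcp_pos'],o['joint_positions'])
def crop(c,x,y,w,h,k): return cv2.resize(c['img'][y:y+h,x:x+w,::-1],None,fx=k,fy=k,interpolation=cv2.INTER_CUBIC)
a=crop(s,170,230,100,140,4); b=crop(t,365,190,55,50,7)
b=cv2.copyMakeBorder(b,0,560-b.shape[0],0,0,0)
cv2.imwrite('pics/s5.png',np.hstack([a,b]))
P=lambda r,a:[.4875,.2725-r*np.cos(a),.071+r*np.sin(a)]
for r in(77,149): print(proj(s,P(r/1000,np.radians(-15))))
print('foot',proj(s,[.4875,.3575,.086]), proj(s,[.4875,.3575,.119]))
# knob white line, top view
g=t['img'].astype(int).sum(2)[207:224,385:403]; print(g//3)
print(proj(t,[.4706,-.2877,.06]))
E
```

```text
[ 0.4881 -0.0795  0.1811] [-0.3023 -0.0016  1.9736 -0.0021  1.1664 -0.297 ]
[242.5166 287.5877]
[253.9897 277.2896]
foot [210.8114 319.2854] [209.5243 306.5306]
[[161 208 209 208 208 208 208 208 205 201 208 208 208 208 208 200 176 177]
 [191 208 208 208 203 190 187 186 172 156 185 190 201 208 208 208 208 208]
 [208 208 208 202 167  88  59  21  21  24  32  91 159 194 209 208 208 208]
 [208 208 203 168  81  20  18  23  30  32  28  21  38 119 194 208 207 204]
 [208 205 174  86  57  57  34  23  32  35  34  35  29  35 120 195 207 192]
 [208 190 121  66 104 111  99  75  37  24  27  32  34  33  44 136 208 200]
 [209 176  31  20  52 107 149 136 100  75  36  21  29  30  26 119 201 207]
 [205 166   9  14  31  42  58 108 150 135  77  28  24  21  26  89 169 208]
 [198 144  12  16  18  16  29  40  57  89  96  37  33  27  22  57 135 196]
 [208 175  15  27  37  29  18  16  29  38  42  40  38  35  31  28  62 147]
 [208 177  45  33  46  38  36  28  20  17  25  36  39  39  37  33  60 144]
 [208 183  90  28  43  43  38  38  36  28  20  15  22  34  37  36 105 183]
 [207 189 118  34  35  49  39  37  38  39  35  27  16  18  42  83 154 208]
 [208 206 179  97  46  26  36  36  37  37  35  33  26  55 110 164 208 208]
 [208 195 164 156 120  50  27  26  31  32  25  36  77 131 184 208 208 208]
 [205 179 134 166 189 133 110 100  74  65  90 119 166 207 208 203 192 200]
 [181 158 192 208 208 208 208 197 161 150 184 208 208 208 208 189 138 157]]
[394.1178 215.9533]
```

View pics/s5.png

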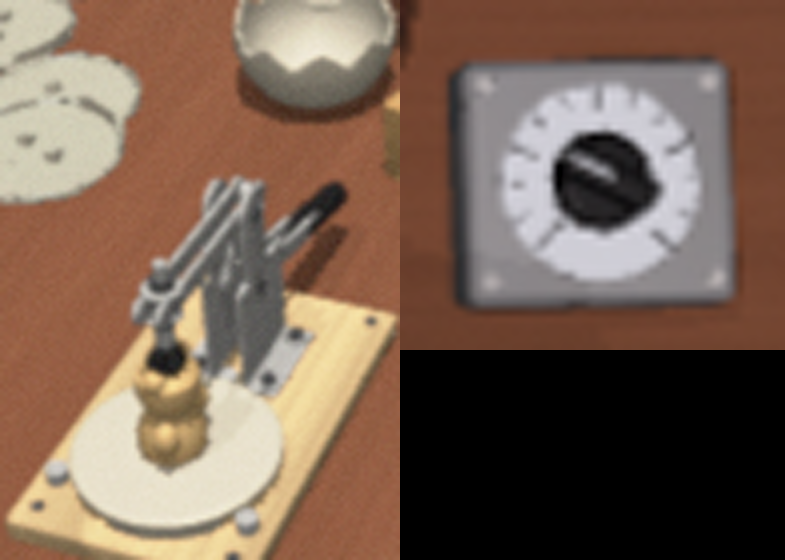

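The side view shows the clamp closed over centre, with its foot on the figure's head at (212,319), the handle down and the figure upright. The timer's line points left and up, about 62° anticlockwise of the top (30) tick, so about 16 minutes. I'll move the wrist camera to the timer for precise ticks.

>>> move_arm --deltas '[[[0,0,0],[-0.025,-0.002,0],0.3],[[0,0,0],[-0.06,-0.005,-0.003],0.3],[[0,0,0],[-0.097,-0.008,-0.006],0.3],[[0,0,0],[-0.134,-0.01,-0.01],0.3],[[0,0,0],[-0.171,-0.013,-0.014],0.3],[[0,0,0],[-0.208,-0.015,-0.018],0.3],[[0,0,0],[-0.238,-0.017,-0.02],0.3],[[0,0,0],[-0.25,-0.017,-0.02],0.3]]'

```text
time: 16.85
tcp_pos: [0.4711, -0.3286, 0.2013]
orientation: [0.002, 0.708, 0.707, -0.0]
wrist_force: [0.4, 0.4, 0.3]
opening: 0.646
grip_force: 0.0
```

>>> move_arm --deltas '[[[0,0,0],[0,0,0],0.3],[[0,0,0],[0,0,0],0.3],[[0,0,0],[0,0,0],0.3],[[0,0,0],[0,0,0],0.3],[[0,0,0],[0,0,0],0.3],[[0,0,0],[0,0,0],0.3],[[0,0,0],[0,0,0],0.3],[[0,0,0],[0,0,0],0.3]]'

```text
time: 17.52
tcp_pos: [0.4709, -0.3245, 0.1997]
orientation: [-0.0, 0.707, 0.708, 0.0]
wrist_force: [0.0, -0.8, -0.3]
opening: 0.654
grip_force: 0.0
```

```bash
cat > dial.py <<'E'
from h import *
np.set_printoptions(precision=4,suppress=True,linewidth=150)
def look():
    c=cam('wrist'); o=robot.observe(); print('tcp',o['tcp_pos'],'yawy',np.degrees(np.arctan2(*rot().as_matrix()[[1,0],1])))
    x,y=proj(c,[.4706,-.2877,.047]).astype(int); print('pred px',x,y)
    H=cv2.cvtColor(c['img'],cv2.COLOR_RGB2HSV); m=cv2.inRange(H,(0,0,150),(180,45,255)); n=np.zeros_like(m)
    n[max(0,y-110):y+110,x-110:x+110]=m[max(0,y-110):y+110,x-110:x+110]
    n=cv2.morphologyEx(n,cv2.MORPH_CLOSE,np.ones((3,3),np.uint8))
    ks=sorted(cv2.findContours(n,cv2.RETR_EXTERNAL,cv2.CHAIN_APPROX_NONE)[0],key=cv2.contourArea)[-3:]
    for k in ks[-1:]:
        e=cv2.fitEllipse(cv2.convexHull(k)); print('disc',e,plane(c,*e[0],.046)); ctr=plane(c,*e[0],.046)
    d=np.array([np.linalg.norm(plane(c,e[0][0]+a,e[0][1]+b,.046)-ctr) for a,b in((e[1][0]/2,0),(0,e[1][1]/2))]);print('radius',d)
    g=cv2.cvtColor(c['img'],cv2.COLOR_RGB2GRAY).astype(np.float32)
    R0=d.mean()
    def sample(r,z,cc):
        th=np.radians(np.arange(0,360,1.)); p=np.array([proj(c,[cc[0]+r*np.cos(a),cc[1]+r*np.sin(a),z]) for a in th],np.float32)
        return cv2.remap(g,p[:,0].reshape(1,-1),p[:,1].reshape(1,-1),cv2.INTER_LINEAR)[0]
    return c,ctr,R0,sample,g
E
python3 - <<'E'
from dial import *
c,ctr,R0,sample,g=look()
for f in(.7,.8,.9):
    v=sample(R0*f,.046,ctr); dk=v<v.max()*.75; i=np.flatnonzero(dk); gs=np.split(i,np.flatnonzero(np.diff(i)>1)+1)
    print(f,[(round(float(np.average(q,weights=255-v[q])),1),len(q)) for q in gs if len(q)])
x,y=proj(c,[ctr[0],ctr[1],.062]).astype(int); print(x,y)
print((g[y-32:y+33:2,x-32:x+33:2]).astype(int))
E
```

```text
tcp [ 0.4709 -0.3247  0.1997] yawy 0.08320009674248459
pred px 283 155
disc ((288.04095458984375, 129.4611358642578), (116.17533111572266, 177.46060180664062), 168.4170379638672) [ 0.4741 -0.2656  0.046 ]
radius [0.0493 0.0805]
0.7 [(9.1, 21), (89.6, 107), (185.3, 40), (258.6, 28), (349.8, 21)]
0.8 [(74.3, 149), (187.0, 62), (242.0, 5), (280.4, 2), (294.1, 3), (342.5, 36)]
0.9 [(123.9, 243), (254.1, 3), (281.5, 2), (302.8, 20), (338.0, 45)]
288 131
[[211 215 212 ... 208 209 208]
 [212 215 214 ... 208 208 207]
 [211 213 212 ... 205 209 207]
 ...
 [200 200 203 ... 250 234 224]
 [198 199 206 ... 251 251 251]
 [200 198 203 ... 250 251 251]]
```

```bash
sed -i 's/(0,0,150),(180,45,255)/(0,0,228),(180,45,255)/' dial.py
python3 - <<'E'
from dial import *
c,ctr,R0,sample,g=look()
for f in(.65,.75,.85,.92):
    v=sample(R0*f,.046,ctr); dk=v<np.percentile(v,90)*.8; i=np.flatnonzero(dk); gs=np.split(i,np.flatnonzero(np.diff(i)>1)+1)
    print(f,[(round(float(np.average(q,weights=255-v[q])),1),len(q)) for q in gs if len(q)])
# bar & white line: dark knob region
m=((g<60)*255).astype(np.uint8); x,y=proj(c,[*ctr[:2],.055]).astype(int)
n=np.zeros_like(m);n[y-50:y+50,x-50:x+50]=m[y-50:y+50,x-50:x+50]
k=max(cv2.findContours(n,cv2.RETR_EXTERNAL,cv2.CHAIN_APPROX_NONE)[0],key=cv2.contourArea)
f=np.zeros_like(m);cv2.drawContours(f,[cv2.convexHull(k)],-1,255,-1);f=cv2.erode(f,np.ones((7,7),np.uint8))
print('knob',cv2.boundingRect(k))
vs,us=np.nonzero((f>0)&(g>110)); print('line n',len(us))
if len(us):
    W=np.array([plane(c,u,v,.065)[:2] for u,v in zip(us,vs)]); mu=W.mean(0); ev,V=np.linalg.eigh(np.cov(W.T)); d=V[:,1]; d*=np.sign(d@(mu-ctr[:2]))
    print(mu,ev**.5,'line ang',np.degrees(np.arctan2(d[1],d[0])),'radial',np.degrees(np.arctan2(*(mu-ctr[:2])[::-1])), 'ends',W[np.argmin(W@d)],W[np.argmax(W@d)])
a=g[max(0,y-40):y+40:3,x-40:x+41:2].astype(int)//10
print('\n'.join(' '.join('%2d'%q for q in r) for r in a))
E
```

```text
tcp [ 0.4708 -0.3248  0.1997] yawy 0.07290158654877323
pred px 283 155
disc ((290.93280029296875, 149.18934631347656), (75.15725708007812, 86.58415985107422), 134.61264038085938) [ 0.4767 -0.2825  0.046 ]
radius [0.0325 0.039 ]
0.65 [(71.9, 5), (154.5, 16), (236.8, 144)]
0.75 [(41.0, 1), (71.4, 4), (155.3, 12), (235.0, 90), (287.4, 10), (297.5, 4), (314.5, 8), (344.5, 4)]
0.85 [(98.5, 2), (126.0, 1), (150.9, 9), (169.5, 4), (173.5, 2), (179.0, 7), (194.5, 22), (240.0, 56), (290.0, 3), (294.5, 2), (301.5, 2), (312.0, 15), (346.5, 4)]
0.92 [(37.0, 3), (125.0, 1), (149.9, 9), (206.0, 13), (216.0, 1), (242.8, 45), (293.0, 3), (308.0, 13), (321.2, 5), (347.5, 4)]Traceback (most recent call last):
  File "<stdin>", line 9, in <module>
ValueError: max() iterable argument is empty
```

The gripper's shadow splits the disc in this view, so I'll use the unshaded top image saved at the start for the centre, ticks and line.

```bash
python3 - <<'E'
from h import *
np.set_printoptions(precision=4,suppress=True,linewidth=150)
t=cam('top'); im=cv2.imread('pics/top0.png'); H=cv2.cvtColor(im,cv2.COLOR_BGR2HSV)
g=cv2.cvtColor(im,cv2.COLOR_BGR2GRAY).astype(np.float32)
m=cv2.inRange(H,(0,0,185),(180,40,255)); n=np.zeros_like(m); n[195:238,370:418]=m[195:238,370:418]
ks=[k for k in cv2.findContours(n,cv2.RETR_EXTERNAL,cv2.CHAIN_APPROX_NONE)[0] if cv2.contourArea(k)>8]
h=cv2.convexHull(max(ks,key=cv2.contourArea)); e=cv2.fitEllipse(h); ctr=plane(t,*e[0],.047); R0=np.mean(e[1])/2*1.49/533.9
print('disc',e,ctr,R0)
th=np.radians(np.arange(0,360,1.))
for r in(.026,.029,.032,.034):
    p=np.array([proj(t,[ctr[0]+r*np.cos(a),ctr[1]+r*np.sin(a),.047]) for a in th],np.float32)
    v=cv2.remap(g,p[:,0].reshape(1,-1),p[:,1].reshape(1,-1),cv2.INTER_CUBIC)[0]
    from scipy.signal import find_peaks
    q,_=find_peaks(-np.convolve(np.r_[v[-2:],v,v[:2]],np.ones(5)/5,'valid'),prominence=15); print(r,[(int(i),int(v[i])) for i in q])
# white line
sub=g[208:224,386:402]; vs,us=np.nonzero(sub>85); 
ys,xs=np.mgrid[209:219,388:398]; w=np.clip(g[209:219,388:398]-50,0,None)
ok=(np.hypot(xs-e[0][0],ys-e[0][1])<6.3); w=w*ok
P=np.array([plane(t,u,v,.065)[:2] for u,v in zip(xs.ravel(),ys.ravel())]); w=w.ravel()
mu=(P*w[:,None]).sum(0)/w.sum(); C=((P-mu)*w[:,None]).T@(P-mu)/w.sum(); ev,V=np.linalg.eigh(C); d=V[:,1]
k=plane(t,*e[0],.047)[:2]
print('line',mu,ev**.5,'ang',np.degrees(np.arctan2(d[1],d[0])),'radial',np.degrees(np.arctan2(*(mu-k)[::-1])))
# timer top from grey body rect
b=cv2.inRange(H,(0,0,95),(180,60,255)); n[:]=0; n[192:240,366:420]=b[192:240,366:420]
n=cv2.morphologyEx(n,cv2.MORPH_CLOSE,np.ones((5,5))); kk=max(cv2.findContours(n,cv2.RETR_EXTERNAL,cv2.CHAIN_APPROX_NONE)[0],key=cv2.contourArea)
x,y,ww,hh=cv2.boundingRect(kk); print('body',x,y,ww,hh,plane(t,x+ww/2-.5,y+hh/2-.5,.046))
for side in(0,1):
  pts=np.array([[u,[np.flatnonzero(n[:,u])[0],np.flatnonzero(n[:,u])[-1]][side]] for u in range(x+5,x+ww-5)],np.float32); l=cv2.fitLine(pts,cv2.DIST_HUBER,0,.01,.01).ravel(); print('edge',np.degrees(np.arctan2(l[1],l[0])))
E
```

```text
disc ((393.1993408203125, 215.56546020507812), (26.97742462158203, 27.503021240234375), 133.86216735839844) [ 0.4726 -0.2878  0.047 ] 0.038010799931684984
0.026 [(134, 138), (261, 167)]
0.029 [(68, 160), (134, 157), (225, 154), (294, 171)]
0.032 [(20, 190), (43, 175), (67, 167), (91, 168), (111, 189), (134, 152), (226, 135), (293, 131), (317, 184)]
0.034 [(22, 185), (44, 148), (67, 152), (91, 156), (113, 184), (134, 150), (226, 133), (248, 176), (292, 139), (315, 170), (336, 180)]
line [ 0.4779 -0.2812] [0.0015 0.0053] ang 62.42767649798808 radial 51.54388166390795
body 374 199 39 35 [ 0.4715 -0.2874  0.046 ]
edge 0.0
edge 0.0
```

The ticks are symmetric about world +x to within 1°, and the line is at 62.4° anticlockwise. So I grip with tool y at -27.6°, then turn 62.4° clockwise. Centre is about (0.472, -0.288).

>>> move_arm --deltas '[[[0,0,0.08],[0.008,0,0.01],-0.2],[[0,0,0.16],[0.018,0.001,0.025],-0.2],[[0,0,0.24],[0.028,0.001,0.045],-0.2],[[0,0,0.32],[0.037,0.001,0.065],-0.2],[[0,0,0.4],[0.037,0.001,0.085],-0.2],[[0,0,0.482],[0.037,0.001,0.1],-0.2],[[0,0,0.482],[0.037,0.001,0.11],-0.2],[[0,0,0.482],[0.037,0.001,0.11],-0.2]]'

```text
time: 18.33
tcp_pos: [0.4701, -0.2867, 0.0871]
orientation: [-0.002, 0.855, 0.519, -0.001]
wrist_force: [-0.1, 0.1, 0.3]
opening: 0.402
grip_force: 0.0
```

>>> move_arm --deltas '[[[0,0,0],[0,0,0.004],-0.2],[[0,0,0],[0,0,0.008],-0.2],[[0,0,0],[0,0,0.012],-0.2],[[0,0,0],[0,0,0.016],-0.2],[[0,0,0],[0,0,0.019],-0.2],[[0,0,0],[0,0,0.021],-0.2],[[0,0,0],[0,0,0.021],-0.2],[[0,0,0],[0,0,0.021],-0.2]]'

```text
time: 19.0
tcp_pos: [0.4717, -0.288, 0.0686]
orientation: [-0.0, 0.855, 0.518, -0.0]
wrist_force: [-0.7, -1.3, -0.9]
opening: 0.4
grip_force: 0.0
```

>>> move_arm --deltas '[[[0,0,0],[0,0,0.001],-0.2],[[0,0,0],[0,0,0.0015],-0.2],[[0,0,0],[0,0,0.002],-0.2],[[0,0,0],[0,0,0.0025],-0.2],[[0,0,0],[0,0,0.003],-0.2],[[0,0,0],[0,0,0.003],-0.2],[[0,0,0],[0,0,0.003],-0.2],[[0,0,0],[0,0,0.003],-0.2]]'

```text
time: 19.67
tcp_pos: [0.4718, -0.2881, 0.0657]
orientation: [0.0, 0.855, 0.518, 0.0]
wrist_force: [-0.8, -0.2, -0.5]
opening: 0.4
grip_force: 0.0
```

>>> move_arm --deltas '[[[0,0,0],[0,0,0],-0.3],[[0,0,0],[0,0,0],-0.4],[[0,0,0],[0,0,0],-0.5],[[0,0,0],[0,0,0],-0.6],[[0,0,0],[0,0,0],-0.7],[[0,0,0],[0,0,0],-0.85],[[0,0,0],[0,0,0],-1],[[0,0,0],[0,0,0],-1]]' --grip_force 25

```text
time: 20.33
tcp_pos: [0.4719, -0.2883, 0.0675]
orientation: [-0.0, 0.855, 0.518, -0.0]
wrist_force: [-3.7, 3.5, 10.1]
opening: 0.146
grip_force: 29.4
```

>>> move_arm --deltas '[[[0,0,0],[0,0,-0.001],-1],[[0,0,0.1],[0,0,-0.001],-1],[[0,0,0.2],[0,0,-0.001],-1],[[0,0,0.3],[0,0,-0.001],-1],[[0,0,0.4],[0,0,-0.001],-1],[[0,0,0.5],[0,0,-0.001],-1],[[0,0,0.6],[0,0,-0.001],-1],[[0,0,0.7],[0,0,-0.001],-1]]'

```text
time: 21.0
tcp_pos: [0.4726, -0.2891, 0.0676]
orientation: [0.001, 0.982, 0.191, 0.001]
wrist_force: [0.8, -1.2, 2.1]
opening: 0.143
grip_force: 27.7
```

>>> move_arm --deltas '[[[0,0,0.08],[0,0,0],-1],[[0,0,0.16],[0,0,0],-1],[[0,0,0.24],[0,0,0],-1],[[0,0,0.3],[0,0,0],-1],[[0,0,0.35],[0,0,0],-1],[[0,0,0.389],[0,0,0],-1],[[0,0,0.389],[0,0,0],-1],[[0,0,0.389],[0,0,0],-1]]'

```text
time: 21.67
tcp_pos: [0.4727, -0.2897, 0.0676]
orientation: [0.002, 1.0, 0.001, 0.001]
wrist_force: [0.7, -3.8, 1.6]
opening: 0.148
grip_force: 27.6
```

```bash
python3 - <<'E'
from h import *
o=robot.observe(); M=rot().as_matrix(); print(o['tcp_pos'],np.degrees(np.arctan2(M[1,1],M[0,1])),o['wrist_force'],o['wrist_torque'],o['opening'])
E
```

```text
[ 0.47273718 -0.28969965  0.06762558] -89.89277386171895 [ 0.66228818 -3.83015314  1.58652251] [-0.64887883 -0.09524165 -0.0624645 ] 0.14766954567824656
```

>>> move_arm --deltas '[[[0,0,0],[0,0,0],-0.6],[[0,0,0],[0,0,0],-0.3],[[0,0,0],[0,0,0],-0.1],[[0,0,0],[0,0,0],0],[[0,0,0],[0,0,-0.005],0],[[0,0,0],[0,0,-0.02],0],[[0,0,0],[0,0,-0.05],0],[[0,0,0],[0,0,-0.09],0]]'

```text
time: 22.33
tcp_pos: [0.4688, -0.2854, 0.1536]
orientation: [-0.003, 1.0, 0.0, -0.004]
wrist_force: [0.2, -0.6, -0.1]
opening: 0.499
grip_force: 0.0
```

>>> move_arm --deltas '[[[0,0,0],[-0.01,0.02,-0.02],0],[[0,0,0],[-0.02,0.05,-0.03],0],[[0,0,0],[-0.04,0.08,-0.04],0],[[0,0,0],[-0.06,0.115,-0.05],0],[[0,0,0],[-0.08,0.15,-0.06],0],[[0,0,0],[-0.1,0.185,-0.06],0],[[0,0,0],[-0.12,0.22,-0.06],0],[[0,0,0],[-0.14,0.25,-0.06],0]]'

```text
time: 23.0
tcp_pos: [0.3306, -0.5398, 0.217]
orientation: [0.0, 1.0, 0.0, 0.0]
wrist_force: [0.7, 0.5, 0.7]
opening: 0.497
grip_force: 0.0
```

```bash
python3 - <<'E'
from h import *
t=cam('top','tend.png');s=cam('side'); o=robot.observe(); print(o['tcp_pos'],o['time'])
g=cv2.cvtColor(t['img'],cv2.COLOR_RGB2GRAY).astype(float)
print(g[203:226,384:404].astype(int))
e=(393.2,215.5); ys,xs=np.mgrid[205:222,386:402]; w=np.clip(g[205:222,386:402]-50,0,None)*(np.hypot(xs-e[0],ys-e[1])<5.6)
P=np.array([plane(t,u,v,.067)[:2] for u,v in zip(xs.ravel(),ys.ravel())]); w=w.ravel(); mu=(P*w[:,None]).sum(0)/w.sum()
C=((P-mu)*w[:,None]).T@(P-mu)/w.sum(); ev,V=np.linalg.eigh(C); d=V[:,1]; print('line',mu,ev**.5,np.degrees(np.arctan2(d[1],d[0])))
# change vs start in box/dish region and pink
a=cv2.imread('pics/top0.png')[:,:,::-1].astype(int); D=np.abs(a-t['img'].astype(int)).max(2)>45
for n,(x,y,w_,h) in dict(boxes=(262,210,24,26),fig=(286,214,16,20),box2=(303,216,22,22),dish=(276,160,46,46),pink=(300,244,20,22)).items(): print(n,D[y:y+h,x:x+w_].sum())
E
```

```text
[ 0.32837094 -0.54215765  0.21664973] 23.1
[[142 148 164 173 182 209 209 208 184 151 208 208 208 191 159 180 161 143
  136 136]
 [150 181 209 195 176 203 209 208 185 151 208 208 208 193 172 209 200 171
  144 136]
 [173 208 208 208 201 192 209 208 191 166 208 208 208 201 192 208 208 199
  168 144]
 [177 197 209 209 209 208 209 209 208 209 208 209 208 208 208 208 206 192
  174 172]
 [153 161 208 208 208 209 209 208 203 188 195 200 191 201 208 208 202 177
  178 201]
 [202 193 208 209 208 203 190 186 160  69 124 159  94 170 208 208 208 208
  208 208]
 [209 208 208 209 203 168  82  34  13  30 105 140  63 135 194 208 208 208
  209 208]
 [208 209 209 203 167  79  21  20  12  30 105 141  38  30 119 197 208 208
  205 193]
 [198 209 205 174  79  25  29  28  15  28 105 145  64  22  61 137 195 209
  192 143]
 [169 209 190 120  19  28  38  32  16  28 105 144  63  27  32  45 136 208
  201 193]
 [209 208 177  32  27  36  38  32  15  28 100 138  64  28  34  27 119 201
  208 208]
 [209 205 167  14  28  40  39  31  14  28  78 105  64  27  36  33  90 171
  208 208]
 [208 194 133  17  26  37  39  33  20
[... 310 characters left out ...]
08 190 119  35  33  48  35  18  27  47  42  30  27  34  88 166 209
  208 207]
 [209 209 206 179  95  29  26  34  19  25  46  44  32  24  59 144 208 208
  208 208]
 [209 209 196 164 152 102  51  26  20  23  42  41  43  80 134 183 209 208
  209 208]
 [209 205 179 135 167 191 133 110 100  73  63  90 119 166 208 208 203 192
  200 208]
 [205 182 158 193 209 209 208 209 197 162 151 184 209 208 208 209 190 139
  157 200]
 [186 150 178 209 208 209 208 209 208 209 208 209 208 208 209 208 208 189
  137 161]
 [171 179 209 208 208 209 209 208 208 209 209 209 209 208 208 209 208 209
  191 141]]
line [ 0.48033802 -0.28829533] [0.00168232 0.00380104] -173.92675396116945
boxes 0
fig 121
box2 0
dish 0
pink 0
```

```bash
python3 -c "
from rig import robot
print(robot.close_job())"
```

```text
the job is handed in; nothing more can be done
None
```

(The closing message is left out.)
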